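# Stack the evaporator's parts trays, staggered, on the packing plinth

### The job

Stack the four parts trays on the plinth, heaviest at the bottom and in this order: red (steel clamps), yellow (brass fittings), white (rubber stoppers), blue (glass tubes) on top. Lay each along the plinth and centred across it, but staggered so every tray keeps a finger gap at one end: red with its end flush with the plinth's pink end, yellow flush with the plain end, white above the pink end again and blue above the plain end, each resting on the rim of the tray below. Keep the trays level while you carry them, let go of each one, and leave the bottle, the gauge and the black knob where they are.

Things in the scene. Friction and masses are not known exactly. Their poses are not given: they have to be found in the camera images.
- plinth: The stacking plinth, fixed to the bench: a low plywood block with a bright metal top, 170 long (x) x 74 wide (y) x 20 mm high, with a pink tape band 21 mm wide round its +x end (on the top and down the sides and end). Origin: centre of its underside, z up, so its top is at +20 mm and its pink end at x = +85 mm. It may stand at any yaw.
- tray_red: Loose open tray of red plastic holding three steel clamps (fixed in it, below the rim), about 450 g. 130 long (x) x 54 wide (y) x 36 mm high, upright 3 mm walls, flat inward rim 10 mm wide round the top on which another tray can stand. Origin: centre of underside, z up. Both ends alike. Grip it across its 54 mm width. Starts flat on the bench at any yaw.
- tray_yellow: Loose open tray of yellow plastic holding four brass fittings (fixed in it, below the rim), about 360 g. 130 long (x) x 54 wide (y) x 36 mm high, upright 3 mm walls, flat inward rim 10 mm wide round the top on which another tray can stand. Origin: centre of underside, z up. Both ends alike. Grip it across its 54 mm width. Starts flat on the bench at any yaw.
- tray_white: Loose open tray of white plastic holding four black rubber stoppers (fixed in it, below the rim), about 280 g. 130 long (x) x 54 wide (y) x 36 mm high, upright 3 mm walls, flat inward rim 10 mm wide round the top on which another tray can stand. Origin: centre of underside, z up. Both ends alike. Grip it across its 54 mm width. Starts flat on the bench at any yaw.
- tray_blue: Loose open tray of blue plastic holding two green-tinted glass tubes (fixed in it, below the rim), about 220 g. 130 long (x) x 54 wide (y) x 36 mm high, upright 3 mm walls, flat inward rim 10 mm wide round the top on which another tray can stand. Origin: centre of underside, z up. Both ends alike. Grip it across its 54 mm width. Starts flat on the bench at any yaw.
- bottle: Bystander, loose: amber glass bottle with black cap, 52 mm diameter, 95 mm high, upright. Origin: centre of its underside. Leave it alone.
- gauge: Bystander, loose: round vacuum gauge lying face up, steel case 64 mm diameter, 25 mm high, with a brass stub reaching to 52 mm from the centre along -x. Origin: centre of its underside. Leave it alone.
- starknob: Bystander, loose: black five-lobed clamp knob with a blue dot, 52 mm across, 21 mm high. Origin: centre of its underside. Leave it alone.
Things that resemble listed ones, but are neither listed nor needed, are in the scene too. What is shaped like the tray_blue but turquoise is not meant.

How it is judged:
By the outcome, as a careful person would: the job done as asked, in the order asked, and still so for the second after the job is handed in, with the robot touching nothing.
It also fails if it takes over 115 s, if anything falls off the work surface, if the arm or the gripper's body presses on something with over 40 N, if the wrist force passes 120 N, or if a joint passes its speed limit or range.

### The arm

A 6-joint arm with a two-finger parallel gripper is mounted at the origin on the work surface. World frame = base frame: x ahead of the robot, y to its left, z up, the work surface at z = 0. Lengths are in m, angles in rad, forces in N, time in s.
With the tool pointing down it reaches from about 0.25 to 0.775 m from the base axis. Payload 4 kg.
Tool frame: the origin (TCP) lies between the finger pads; the fingertips stand 14 mm ahead of it and the grasp point (between the pads) lies 5 mm behind it (nose_length is the distance from the TCP to the fingertips, in m); z points along the fingers, y is the line along which they close (so a half turn about z gives the same grasp; the last joint's range is limited). The gripper opens to 94 mm and grips with 3 to 60 N. Pads are 16 mm wide; open, the fingers measure 119 mm over their backs; the gripper's body (75 mm by 177 mm) begins 78 mm behind the grasp point.
Start: joints at [1.055, 0.087, 1.371, -0, 1.684, -0.103], TCP at [0.221, 0.504, 0.19] pointing down, gripper open.
Joint ranges: [-3.1, 3.1], [-0.76, 2.03], [0.27, 2.55], [-1.08, 4.22], [0.17, 2.65], [-2.57, 2.57]. Speed limits (rad/s): [2.79, 2.79, 3.14, 3.14, 3.14, 3.14].

### API

Orientations are given as [roll, pitch, yaw] about the fixed x, y, z axes, in that order (R = Rz(yaw) Ry(pitch) Rx(roll)).
In Python, from bench import * gives the robot as it stands.
- The arm moves only by the tool move_arm, never from a script. Its argument "steps" is one flat list of numbers, 7 for each row, row after row: the turn, a rotation vector about the world's x, y, z in rad, then the shift along the world's x, y, z in m, then the opening, from 0 (shut) to 1 (fully open). A call has 1 to 12 rows; each row is the pose to reach, as a shift and turn from the pose commanded when the call began; what a row does not reach only later rows make up. A row lasts 1/10 s, in which the tool goes at most 50 mm and 8.59 degrees, less where a joint would pass 70% of its speed; a pose out of reach is approached as far as the arm can. A call with a gripper value outside its range is refused whole. The fingers move at their own pace and stop on an object; the grip force is fixed at half the most. Time passes only in rows, so rows that repeat a pose let the fingers close. It gives the time, the measured TCP pose, the force, the opening and the grip force at its end, in the units of the state.
- get_obs(): the state, without advancing time (a new reading comes with each control period).
- snapshot(name): name is "side" or "top"; returns (picture, depth): 420x560x3 uint8, red, green, blue; 420x560 float32, m along the optical axis (not along the pixel's ray), 0 where there is no reading.
- camera_model(name): a dict with "fx", "fy", "cx", "cy" (pixels), "rvec" (rotation vector, rad) and "tvec" (3), from world to camera coordinates, as OpenCV has them. Camera axes: x right, y down, z forward; pixel columns grow to the right and rows downward; lengths in m; the calibration is good to about 2 mm. A picture is of the moment at which its call begins. camera_model takes no time and is no camera call.
- close_job(): hands the job in; it is judged then, once.
Trained networks look in the newest picture that a camera, given by its name, has taken for a name from the list of things; names that differ only in an ending like _2 or _b are one class to them, and where a whole thing is asked for, a point or a joint stands for the part that bears it (a point fixed in the world has none). Each returns a list of dicts, best first, with "score" (0 to 1); they miss things now and then, are a little off and sometimes report something else, mostly with a low value. They report only what shows in the picture. A call takes as long as a camera call. They do not tell look-alikes from the thing itself.
- silhouettes(camera, target): "pixels" (420x560 bool, what is visible of it) and "uv" ([column, row] in pixels, amid what is visible of it).
- spot_point(camera, target): "uv" ([column, row] in pixels: a listed point, or the origin of a listed thing).
The state is a dict: "time": time; "joint_positions": joint angles; "qvel": joint speeds; "joint_torque": joint torques, N m; "tool_pos": TCP position; "ee_rot": TCP orientation; "wrist_force": force on the tool from outside, world axes, zero at the start; "wrist_torque": the same for the moment, N m; "width": finger opening in m; "finger_force": force on a finger pad.
Only numpy, scipy, OpenCV 4.12 (cv2) and the standard library are available. Lean on these libraries where they do the work, as an engineer would, in place of code of your own. Each camera call takes 0.05 s, during which the arm holds its last target. There are 200 camera calls.

## Working session

There is one attempt and no reset: what is moved stays moved. The work goes in short steps, Python scripts to look and compute and a tool call to move; the robot and the scene stay as the last step left them, time stands still between calls to the robot, and variables do not carry over. Pictures are saved under pics/ and viewed, at most 14 in all, crops included, and the job is handed in when it is done.

Besides the shell and the picture viewer there is one more tool, called after "Call:" as a command line: name --argument value ..., lists and objects as JSON in quotes. move_arm: Moves the arm, as the interface text tells. Its arguments: {"type":"object","properties":{"steps":{"type":"array"}},"required":["steps"]}

```bash
mkdir -p pics
cat > h.py <<'E'
from bench import *
import numpy as np, cv2
def save(name,fn):
    p,d=snapshot(name); cv2.imwrite('pics/'+fn+'.png',p[...,::-1]); np.savez('pics/'+fn+'.npz',p=p,d=d); return p,d
def world(name,d):
    m=camera_model(name); R,_=cv2.Rodrigues(np.array(m['rvec'],float)); t=np.array(m['tvec'],float).ravel()
    v,u=np.mgrid[:d.shape[0],:d.shape[1]]
    c=np.stack([(u-m['cx'])/m['fx']*d,(v-m['cy'])/m['fy']*d,d],-1)
    return (c-t)@R
E
python3 - <<'E'
from h import *
for n in('top','side'):
    p,d=save(n,n+'0'); m=camera_model(n); print(n,m,(d==0).mean())
o=get_obs(); print(o)
E
```

```text
top {'fx': 391.8646168878812, 'fy': 391.8646168878812, 'cx': 279.25991578809027, 'cy': 207.10887015113988, 'rvec': array([ 2.17213595, -2.15657207,  0.14160923]), 'tvec': array([-0.0016439 ,  0.63353206,  1.04461808])} 0.004022108843537415
side {'fx': 539.4311965522307, 'fy': 539.4311965522307, 'cx': 277.04362316433316, 'cy': 216.60107707499213, 'rvec': array([ 2.24876369, -0.11556573,  0.05147924]), 'tvec': array([-0.63307841,  0.06499188,  1.25694502])} 0.004179421768707483
{'time': 0.1, 'joint_positions': array([ 1.05489175e+00,  8.78983085e-02,  1.37209472e+00, -2.07792348e-05,
        1.68357224e+00, -1.03067553e-01]), 'qvel': array([-0.00041748, -0.00062847, -0.00562663, -0.00024093, -0.00212199,
       -0.00090329]), 'joint_torque': array([ 2.47980461e-03, -3.41251838e+01, -3.03302443e+01,  7.18904659e-02,
        3.03799531e-02, -1.05137203e-04]), 'tool_pos': array([0.22040503, 0.5033449 , 0.18901609]), 'ee_rot': array([-3.13962838e+00, -1.82410703e-04,  2.72875313e+00]), 'wrist_force': array([ 0.65277707, -1.43480514,  0.6010951 ]), 'wrist_torque': array([ 0.00097133, -0.04175008,  0.00049264]), 'finger_force': 0.0, 'width': 0.09417390340891423}
```

View pics/top0.png

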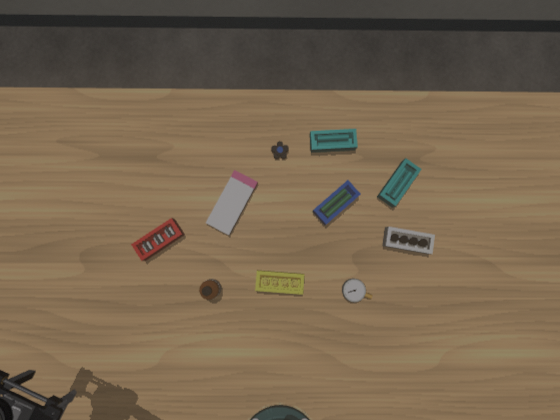

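View pics/side0.png

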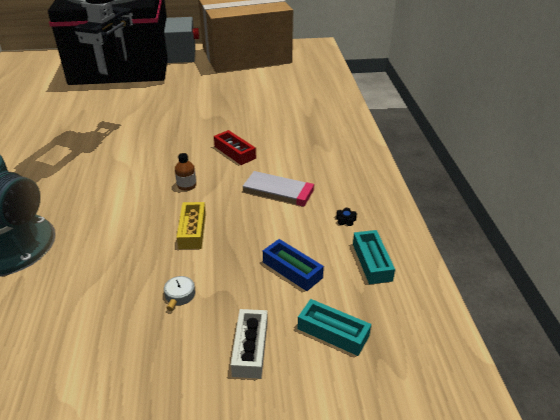

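The top picture shows red at (158,240), the plinth at (232,203) with its pink end up at (243,180), blue at (337,203), yellow at (280,283) and white at (409,241). The turquoise look-alikes are at (333,140) and (399,183), the bottle at (210,290), the gauge at (354,290) and the knob at (280,150). Next I measure these.

```bash
cat > meas.py <<'E'
from h import *
def rect(P):
    (c,s,a)=cv2.minAreaRect((P[:,:2]*1000).astype(np.float32))
    if s[0]<s[1]: s=s[::-1]; a+=90
    return np.round(c,1),np.round(s,1),round((a+90)%180-90,1)
def measure(cam,tag,seeds,zr,r=0.1):
    """seed = world xy; colour-free: depth points within z range near seed, connected."""
    z=np.load('pics/'+tag+'.npz'); W=world(cam,z['d']); out={}
    for k,s in seeds.items():
        lo,hi=zr[k]
        M=((W[...,2]>lo)&(W[...,2]<hi)&(np.hypot(W[...,0]-s[0],W[...,1]-s[1])<r)&(z['d']>0)).astype(np.uint8)
        n,l,st,_=cv2.connectedComponentsWithStats(M,connectivity=8)
        b=1+np.argmax(st[1:,4]); P=W[l==b]
        out[k]=rect(P)+(np.round(np.median(P[:,2])*1000,1),len(P))
    return out
E
python3 - <<'E'
from meas import *
z=np.load('pics/top0.npz'); W=world('top',z['d'])
px=dict(red=(158,240),plinth=(232,203),blue=(337,203),yellow=(280,283),white=(409,241),bottle=(210,290),gauge=(354,290),knob=(280,150),turq1=(333,140),turq2=(399,183))
seeds={k:W[v,u,:2] for k,(u,v) in px.items()}
zr={k:(0.026,0.045) for k in px}; zr['plinth']=(0.012,0.028); zr['bottle']=(.02,.12);zr['gauge']=(.012,.03);zr['knob']=(.01,.03)
for cam in('top','side'):
    print(cam)
    for k,v in measure(cam,cam+'0',seeds,zr).items(): print(k,*v)
# pink & table
p=z['p'].astype(int); M=(p[...,0]>p[...,1]+50)&(p[...,2]>p[...,1]+15)&(W[...,2]>.012)&(W[...,2]<.028)
print('pink',np.median(W[M],0),M.sum()); print('table',[np.round(W[v,u],4) for u,v in((250,250),(320,250),(200,170),(400,290))])
E
```

```text
top
red [543.1 338.8] [131.   55.5] -55.4 34.2 542
plinth [649.2 137.1] [171.   75.1] -27.3 18.8 1606
blue [ 649.5 -156.9] [130.4  54. ] -48.8 35.0 438
yellow [428.5   0.7] [130.1  54.1] 86.2 35.1 468
white [ 545.2 -357.2] [131.   54.4] 80.6 35.2 511
bottle [410.4 186.9] [49.9 49.1] -89.8 65.8 342
gauge [ 402.1 -208.4] [77.3 63.2] 38.0 23.7 475
knob [800.8   4.4] [48.7 47.7] -15.2 17.9 202
turq1 [ 829.9 -150.8] [131.2  55.8] -86.6 34.6 458
turq2 [ 707.7 -336.3] [131.4  54.5] -35.8 35.1 460
side
red [548.8 340.9] [138.7  60.6] -56.2 36.6 481
plinth [654.3 139.1] [171.9  83.2] -27.4 22.4 1323
blue [ 654.3 -154.9] [132.7  59.2] -49.5 37.3 814
yellow [433.9   2.9] [136.  55.] 85.7 37.5 574
white [ 549.4 -355.8] [135.2  54.7] 80.2 37.5 1059
bottle [417.4 182.9] [51.5 44.1] 38.7 60.0 524
gauge [ 413.1 -208.5] [80.8 62.8] -79.7 25.6 723
knob [805.6   2.1] [50.9 49.6] 35.1 20.8 243
turq1 [ 834.3 -146.7] [137.6  56.4] -86.5 37.7 744
turq2 [ 711.6 -334.5] [130.9  58.8] -35.5 37.5 1098
pink [0.71530229 0.10312353 0.01906372] 159
table [array([ 0.5156,  0.0845, -0.0027]), array([ 0.5169, -0.1134, -0.    ]), array([ 7.443e-01,  2.321e-01, -1.000e-04]), array([ 0.4072, -0.3366,  0.001 ])]
```

Call:
move_arm --steps '[0, 0, -0.554, 0.3235, -0.165, 0, 1, 0, 0, -0.554, 0.3235, -0.165, 0, 1, 0, 0, -0.554, 0.3235, -0.165, 0, 1, 0, 0, -0.554, 0.3235, -0.165, 0, 1, 0, 0, -0.554, 0.3235, -0.165, 0, 1, 0, 0, -0.554, 0.3235, -0.165, 0, 1, 0, 0, -0.554, 0.3235, -0.165, 0, 1, 0, 0, -0.554, 0.3235, -0.165, 0, 1, 0, 0, -0.554, 0.3235, -0.165, -0.05, 1, 0, 0, -0.554, 0.3235, -0.165, -0.08, 1, 0, 0, -0.554, 0.3235, -0.165, -0.1, 1, 0, 0, -0.554, 0.3235, -0.165, -0.1, 1]'

```text
time: 1.3
tool_pos: [0.5407, 0.3379, 0.085]
ee_rot: [-3.132, -0.002, 2.175]
wrist_force: [0.3, -0.5, -0.4]
width: 0.0941
finger_force: 0.0
```

Call:
move_arm --steps '[0, 0, 0, 0.002, 0, -0.03, 1, 0, 0, 0, 0.002, 0, -0.05, 1, 0, 0, 0, 0.002, 0, -0.064, 1, 0, 0, 0, 0.002, 0, -0.064, 1, 0, 0, 0, 0.002, 0, -0.064, 1]'

```text
time: 1.8
tool_pos: [0.5466, 0.3394, 0.0273]
ee_rot: [3.14, 0.0, 2.175]
wrist_force: [0.5, 0.1, -0.4]
width: 0.0941
finger_force: 0.0
```

Call:
move_arm --steps '[0, 0, 0, 0, 0, -0.004, 1, 0, 0, 0, 0, 0, -0.005, 0.5, 0, 0, 0, 0, 0, -0.005, 0.5, 0, 0, 0, 0, 0, -0.005, 0.5, 0, 0, 0, 0, 0, -0.005, 0.5, 0, 0, 0, 0, 0, -0.005, 0.5, 0, 0, 0, 0, 0, -0.005, 0.5]'

```text
time: 2.5
tool_pos: [0.5462, 0.3388, 0.0211]
ee_rot: [3.141, 0.0, 2.175]
wrist_force: [-0.4, 0.2, 0.1]
width: 0.0494
finger_force: 0.0
```

Run:
```python
from h import *
p,d=save('top','t1'); q,e=save('side','s1')
a=cv2.resize(p[180:300,90:250],None,fx=3,fy=3);b=cv2.resize(q[60:220,170:330],(360,360))
cv2.imwrite('pics/c1.png',np.hstack([a,b])[...,::-1]); o=get_obs();print(o['width'],o['finger_force'],o['tool_pos'])
```

```text
0.0474135375421682 0.0 [0.54614374 0.33881006 0.02111473]
```

View pics/c1.png

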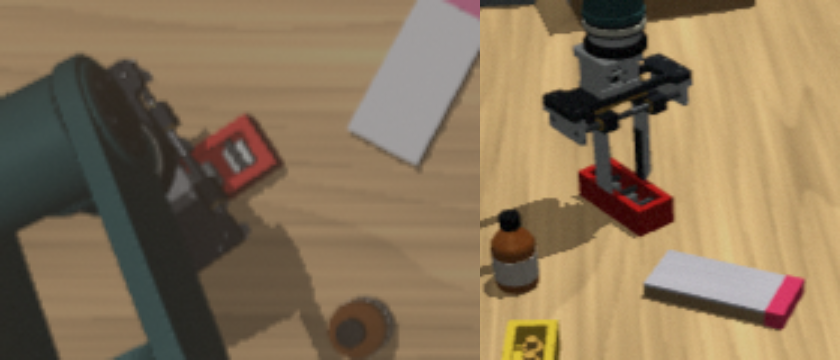

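Run:
```python
from h import *
z=np.load('pics/s1.npz'); W=world('side',z['d']); q=z['p']
cv2.imwrite('pics/c2.png',cv2.resize(q[100:170,205:265],None,fx=8,fy=8,interpolation=cv2.INTER_CUBIC)[...,::-1])
for v in (110,120,130,136,140,144,148,152):
    print(v,[(u,*(np.round(W[v,u]*1000).astype(int))) for u in range(216,254,4)])
```

```text
110 [(216, np.int64(506), np.int64(271), np.int64(177)), (220, np.int64(516), np.int64(303), np.int64(160)), (224, np.int64(526), np.int64(304), np.int64(158)), (228, np.int64(537), np.int64(305), np.int64(158)), (232, np.int64(547), np.int64(313), np.int64(153)), (236, np.int64(558), np.int64(311), np.int64(153)), (240, np.int64(570), np.int64(355), np.int64(129)), (244, np.int64(580), np.int64(346), np.int64(134)), (248, np.int64(591), np.int64(330), np.int64(141)), (252, np.int64(614), np.int64(590), np.int64(4))]
120 [(216, np.int64(504), np.int64(265), np.int64(152)), (220, np.int64(513), np.int64(323), np.int64(119)), (224, np.int64(524), np.int64(309), np.int64(126)), (228, np.int64(534), np.int64(545), np.int64(-4)), (232, np.int64(547), np.int64(534), np.int64(2)), (236, np.int64(560), np.int64(533), np.int64(2)), (240, np.int64(568), np.int64(349), np.int64(102)), (244, np.int64(579), np.int64(354), np.int64(98)), (248, np.int64(597), np.int64(527), np.int64(3)), (252, np.int64(610), np.int64(533), np.int64(-2))]
130 [(216, np.int64(496), np.int64(468), np.int64(6)), (220, 
[... 2313 characters left out ...]
64), np.int64(337), np.int64(18)), (244, np.int64(575), np.int64(319), np.int64(28)), (248, np.int64(586), np.int64(330), np.int64(21)), (252, np.int64(596), np.int64(299), np.int64(39))]
152 [(216, np.int64(494), np.int64(350), np.int64(1)), (220, np.int64(505), np.int64(353), np.int64(-1)), (224, np.int64(517), np.int64(335), np.int64(9)), (228, np.int64(529), np.int64(324), np.int64(15)), (232, np.int64(540), np.int64(304), np.int64(27)), (236, np.int64(551), np.int64(293), np.int64(33)), (240, np.int64(562), np.int64(284), np.int64(38)), (244, np.int64(573), np.int64(281), np.int64(39)), (248, np.int64(584), np.int64(284), np.int64(37)), (252, np.int64(596), np.int64(299), np.int64(26))]
```

View pics/c2.png

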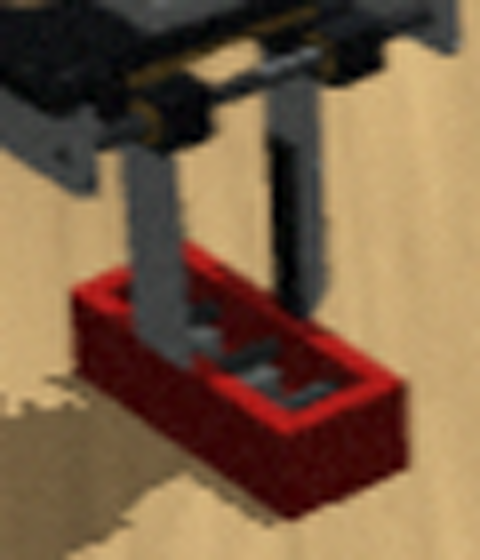

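Run:
```python
from h import *
for t,c in (('s1',(200,280,60,160)),('side0',(85,150,0,70))):
    z=np.load('pics/%s.npz'%t); W=world('side',z['d'])
    u0,u1,v0,v1=c; p=z['p'].astype(int)[v0:v1,u0:u1]; w=W[v0:v1,u0:u1]
    if t=='s1':
        for v in range(70,146,5):
            g=[u for u in range(200,280) if np.ptp(z['p'][v,u].astype(int))<25 and W[v,u,2]>.03]
            print(v,g[:1],g[-1:],np.round(1000*np.median(W[v,g],0)) if g else '')
    else:
        for v in range(30,75,3):
            print(v,[(u,*map(int,z['p'][v,u]),*map(int,np.round(W[v,u]*1000))) for u in (96,100,104,108,112,116,120,124,128)])
```

```text
70 [216] [242] [546. 307. 268.]
75 [218] [242] [543. 308. 255.]
80 [212] [243] [540. 316. 237.]
85 [214] [251] [549. 310. 225.]
90 [215] [261] [567. 332. 200.]
95 [215] [263] [563. 326. 189.]
100 [204] [261] [554. 324. 179.]
105 [200] [261] [530. 304. 174.]
110 [201] [247] [527. 302. 160.]
115 [202] [244] [512. 291. 151.]
120 [209] [244] [520. 313. 124.]
125 [221] [244] [547. 334.  96.]
130 [221] [244] [546. 334.  80.]
135 [221] [245] [529. 346.  55.]
140 [222] [228] [523. 321.  57.]
145 [227] [232] [530. 319.  41.]
30 [(96, 16, 18, 19, 216, 409, 346), (100, 11, 15, 14, 223, 422, 342), (104, 3, 5, 8, 150, 811, 204), (108, 22, 22, 24, 160, 822, 200), (112, 46, 47, 49, 241, 480, 320), (116, 59, 61, 62, 239, 549, 295), (120, 59, 60, 58, 250, 545, 296), (124, 8, 13, 11, 212, 821, 199), (128, 11, 10, 10, 227, 810, 202)]
33 [(96, 25, 27, 27, 215, 405, 340), (100, 62, 63, 62, 221, 425, 333), (104, 21, 22, 26, 228, 438, 328), (108, 31, 34, 36, 234, 460, 320), (112, 7, 10, 8, 172, 816, 192), (116, 67, 70, 66, 235, 558, 284), (120, 60, 61, 61, 248, 547, 287), (124, 8, 7, 6, 209, 826, 187), (12
[... 3128 characters left out ...]
825, 75), (116, 4, 4, 4, 162, 824, 75), (120, 11, 8, 8, 176, 821, 75), (124, 5, 3, 3, 191, 816, 77), (128, 9, 8, 9, 204, 817, 75)]
69 [(96, 10, 9, 10, 94, 821, 68), (100, 65, 67, 66, 195, 449, 226), (104, 69, 70, 69, 206, 449, 225), (108, 9, 10, 10, 135, 815, 69), (112, 0, 1, 1, 147, 821, 66), (116, 2, 3, 2, 162, 818, 66), (120, 1, 0, 1, 176, 814, 67), (124, 13, 13, 11, 188, 819, 65), (128, 12, 15, 9, 201, 823, 62)]
72 [(96, 6, 7, 7, 93, 817, 59), (100, 47, 50, 49, 192, 454, 215), (104, 60, 62, 59, 204, 449, 217), (108, 10, 4, 3, 134, 812, 59), (112, 1, 4, 0, 145, 821, 55), (116, 6, 9, 8, 157, 830, 50), (120, 3, 3, 3, 173, 817, 55), (124, 0, 0, 0, 186, 818, 54), (128, 0, 0, 1, 199, 824, 51)]
```

Both views agree: the fingertips end just above the red rim, at about z = 38 mm, and they closed over the tray without touching it. The real tips sit about 30 mm higher than the reported TCP implies. I'll open, go down in small steps and watch the force.

Call:
move_arm --steps '[0, 0, 0, 0, 0, 0.004, 1, 0, 0, 0, 0, 0, 0.004, 1, 0, 0, 0, 0, 0, 0.004, 1, 0, 0, 0, 0, 0, 0.004, 1, 0, 0, 0, 0, 0, 0.004, 1, 0, 0, 0, 0, 0, 0.004, 1, 0, 0, 0, 0, 0, -0.006, 1, 0, 0, 0, 0, 0, -0.014, 1, 0, 0, 0, 0, 0, -0.02, 1, 0, 0, 0, 0, 0, -0.02, 1, 0, 0, 0, 0, 0, -0.02, 1]'

```text
time: 3.7
tool_pos: [0.5459, 0.3387, 0.0006]
ee_rot: [-3.141, -0.0, 2.175]
wrist_force: [-0.2, -0.1, -0.9]
width: 0.0942
finger_force: 0.0
```

Run:
```python
from h import *
q,e=save('side','s2')
cv2.imwrite('pics/c3.png',cv2.resize(q[90:180,190:280],None,fx=6,fy=6,interpolation=cv2.INTER_CUBIC)[...,::-1])
W=world('side',e)
print(get_obs()['wrist_force'],get_obs()['tool_pos'],get_obs()['width'])
for v in (130,134,138,142,146,150,154,158): print(v,[(u,*map(int,np.round(W[v,u]*1000))) for u in range(208,262,4)])
```

```text
[ 0.21023832  0.31396819 -0.95158115] [0.54622976 0.33883975 0.00107718] 0.09400464551994914
130 [(208, 472, 470, 7), (212, 483, 479, 1), (216, 502, 269, 120), (220, 511, 302, 100), (224, 520, 478, -1), (228, 533, 410, 37), (232, 545, 469, 3), (236, 557, 467, 3), (240, 569, 465, 3), (244, 581, 465, 3), (248, 590, 363, 61), (252, 601, 361, 61), (256, 618, 456, 6), (260, 630, 458, 4)]
134 [(208, 471, 458, 0), (212, 483, 457, -1), (216, 500, 304, 88), (220, 511, 303, 87), (224, 520, 393, 35), (228, 532, 408, 25), (232, 544, 381, 40), (236, 556, 446, 1), (240, 568, 445, 1), (244, 580, 444, 1), (248, 589, 359, 50), (252, 601, 366, 45), (256, 617, 439, 2), (260, 629, 440, 0)]
138 [(208, 471, 428, 3), (212, 483, 431, 1), (216, 499, 308, 72), (220, 510, 298, 78), (224, 519, 395, 20), (228, 531, 405, 13), (232, 543, 378, 28), (236, 554, 364, 36), (240, 566, 353, 41), (244, 579, 413, 6), (248, 589, 365, 33), (252, 601, 369, 30), (256, 615, 415, 2), (260, 627, 414, 2)]
142 [(208, 471, 399, 7), (212, 483, 409, 0), (216, 498, 307, 60), (220, 509, 305, 61), (224, 519, 338, 40), (228, 531, 361, 26)
[... 638 characters left out ...]
563, 311, 28), (244, 574, 291, 39), (248, 585, 290, 39), (252, 596, 298, 33), (256, 610, 344, 4), (260, 621, 338, 7)]
154 [(208, 471, 335, 5), (212, 483, 335, 5), (216, 494, 332, 6), (220, 505, 337, 2), (224, 517, 333, 4), (228, 528, 321, 10), (232, 540, 309, 17), (236, 551, 289, 29), (240, 562, 275, 37), (244, 573, 282, 32), (248, 584, 290, 26), (252, 596, 296, 21), (256, 607, 303, 17), (260, 620, 322, 3)]
158 [(208, 471, 321, 1), (212, 482, 316, 3), (216, 494, 316, 2), (220, 505, 314, 3), (224, 516, 308, 6), (228, 528, 317, -1), (232, 539, 307, 5), (236, 550, 292, 14), (240, 561, 278, 22), (244, 572, 280, 20), (248, 584, 288, 14), (252, 595, 296, 8), (256, 607, 301, 4), (260, 618, 298, 5)]
```

View pics/c3.png

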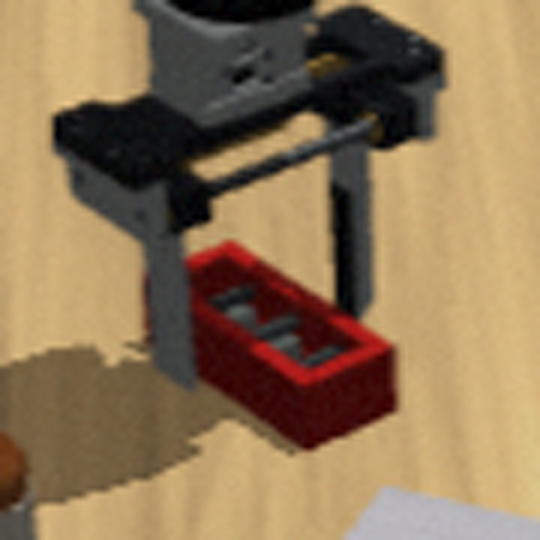

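Call:
move_arm --steps '[0, 0, 0, 0, 0, -0.005, 1, 0, 0, 0, 0, 0, -0.009, 1, 0, 0, 0, 0, 0, -0.009, 1, 0, 0, 0, 0, 0, -0.009, 0.5, 0, 0, 0, 0, 0, -0.009, 0.5, 0, 0, 0, 0, 0, -0.009, 0.5, 0, 0, 0, 0, 0, -0.009, 0.5, 0, 0, 0, 0, 0, -0.009, 0.5, 0, 0, 0, 0, 0, -0.009, 0.5, 0, 0, 0, 0, 0, -0.009, 0.5]'

```text
time: 4.75
tool_pos: [0.5466, 0.3391, -0.0077]
ee_rot: [3.14, 0.0, 2.175]
wrist_force: [1.5, -0.0, -0.2]
width: 0.0538
finger_force: 30.0
```

Call:
move_arm --steps '[0, 0, 0, 0, 0, 0.01, 0.5, 0, 0, 0, 0, 0, 0.03, 0.5, 0, 0, 0, 0, 0, 0.05, 0.5, 0, 0, 0.05, 0.012, -0.021, 0.068, 0.5, 0, 0, 0.11, 0.027, -0.047, 0.068, 0.5, 0, 0, 0.18, 0.044, -0.077, 0.068, 0.5, 0, 0, 0.25, 0.061, -0.107, 0.068, 0.5, 0, 0, 0.32, 0.079, -0.138, 0.068, 0.5, 0, 0, 0.39, 0.096, -0.168, 0.068, 0.5, 0, 0, 0.45, 0.111, -0.194, 0.068, 0.5, 0, 0, 0.49, 0.1205, -0.211, 0.068, 0.5, 0, 0, 0.49, 0.1205, -0.211, 0.068, 0.5]'

```text
time: 5.95
tool_pos: [0.6669, 0.1244, 0.059]
ee_rot: [-3.139, -0.001, 2.661]
wrist_force: [0.2, -0.2, -3.9]
width: 0.0538
finger_force: 30.0
```

Call:
move_arm --steps '[0, 0, 0, 0, 0, 0, 0.5, 0, 0, 0, 0, 0, 0, 0.5]'

```text
time: 6.15
tool_pos: [0.6657, 0.1289, 0.0596]
ee_rot: [-3.141, -0.002, 2.665]
wrist_force: [-0.6, -0.1, -4.4]
width: 0.054
finger_force: 30.0
```

Run:
```python
from meas import *
q,e=save('side','s3'); p,d=save('top','t3')
print(get_obs()['tool_pos'],get_obs()['ee_rot'],get_obs()['finger_force'])
for c,im,dd in(('side',q,e),('top',p,d)):
    W=world(c,dd); im=im.astype(int)
    M=(im[...,0]>2.2*im[...,1])&(im[...,0]>2.2*im[...,2])&(W[...,2]>.085)&(W[...,2]<.13)&(im[...,0]>40)
    P=W[M]; print(c,rect(P),np.percentile(P[:,2],[5,50,95]),len(P))
a=q[90:210,190:350];b=p[140:260,160:320]
cv2.imwrite('pics/c4.png',cv2.resize(np.hstack([a,b]),(800,300),interpolation=cv2.INTER_CUBIC)[...,::-1])
```

```text
[0.66587994 0.129045   0.05997577] [-3.14149836e+00 -8.41703084e-04  2.66615553e+00] 29.998868107795715
side (array([666.3, 129.4]), array([132.3,  63. ]), -27.1) [0.08656649 0.10029079 0.10722719] 689
top (array([662.6, 128.7]), array([130.5,  20.2]), -41.3) [0.1006478  0.10241555 0.10598725] 32
```

View pics/c4.png

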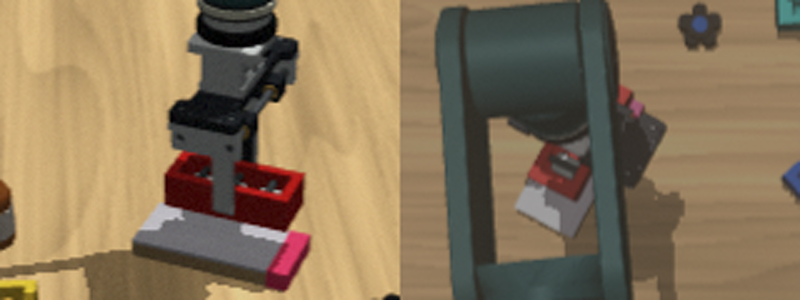

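```bash
cat >> meas.py <<'E'
TH=np.radians(-27.3); D=np.array([np.cos(TH),np.sin(TH)]); N=np.array([-np.sin(TH),np.cos(TH)])
def ext(P,zlo,zhi):
    """robust extents (mm) along D and N of points with z in range"""
    P=P[(P[:,2]>zlo)&(P[:,2]<zhi)]; a=P[:,:2]@D*1000; n=P[:,:2]@N*1000
    def e(a,n):
        k=np.round(n/6).astype(int); r=[(a[k==i].min(),a[k==i].max()) for i in np.unique(k) if (k==i).sum()>4]
        return np.round([np.percentile([x[0] for x in r],35),np.percentile([x[1] for x in r],65)],1)
    return 'along',e(a,n),'across',e(n,a),len(P)
E
python3 - <<'E'
from meas import *
C=np.array([.649,.137])
for c,t in(('top','top0'),('side','side0')):
    z=np.load('pics/%s.npz'%t); W=world(c,z['d']); M=np.hypot(W[...,0]-C[0],W[...,1]-C[1])<.11
    print('plinth',c,ext(W[M],.013,.03)); 
for c,t in(('side','s3'),):
    z=np.load('pics/%s.npz'%t); W=world(c,z['d']); im=z['p'].astype(int)
    M=(im[...,0]>2.2*im[...,1])&(im[...,0]>2.2*im[...,2])&(im[...,0]>40)&(W[...,2]>.06)
    for lo,hi in((.06,.12),(.1,.112)): print('red',c,ext(W[M],lo,hi))
    # pink end of the plinth, now
    M=(im[...,0]>im[...,1]+60)&(im[...,2]>im[...,1]+20)&(W[...,2]>.012)&(W[...,2]<.03); print('pink',ext(W[M],.012,.03))
print(.66588*D[0]*1000+.12905*D[1]*1000,(np.array([.66588,.12905])@N)*1000)
E
```

```text
plinth top ('along', array([429. , 598.6]), 'across', array([382.6, 456.2]), 1603)
plinth side ('along', array([432.4, 603.2]), 'across', array([383.9, 461.6]), 1301)
red side ('along', array([468.1, 598.3]), 'across', array([390.6, 449.5]), 951)
red side ('along', array([468.1, 597.4]), 'across', array([391.5, 446.2]), 353)
pink ('along', array([581. , 601.8]), 'across', array([384.6, 461.8]), 147)
532.5237178740765 420.08161921413677
```

Call:
move_arm --steps '[0, 0, 0, 0.0047, 0.0004, -0.01, 0.5, 0, 0, 0, 0.0047, 0.0004, -0.025, 0.5, 0, 0, 0, 0.0047, 0.0004, -0.037, 0.5, 0, 0, 0, 0.0047, 0.0004, -0.043, 0.5, 0, 0, 0, 0.0047, 0.0004, -0.043, 0.5, 0, 0, 0, 0.0047, 0.0004, -0.043, 0.5, 0, 0, 0, 0.0047, 0.0004, -0.043, 0.5]'

```text
time: 6.95
tool_pos: [0.672, 0.1283, 0.018]
ee_rot: [3.141, 0.001, 2.665]
wrist_force: [0.1, -0.3, -3.1]
width: 0.0539
finger_force: 30.0
```

```bash
cat >> meas.py <<'E'
COL={'red':lambda i:(i[...,0]>2.2*i[...,1])&(i[...,0]>2.2*i[...,2])&(i[...,0]>40),
'yellow':lambda i:(i[...,0]>2*i[...,2])&(i[...,1]>1.6*i[...,2])&(i[...,0]<1.35*i[...,1]),
'white':lambda i:(np.ptp(i,-1)<30)&(i.min(-1)>110),
'blue':lambda i:(i[...,2]>1.8*i[...,0])&(i[...,2]>1.6*i[...,1])&(i[...,2]>50),
'pink':lambda i:(i[...,0]>i[...,1]+60)&(i[...,2]>i[...,1]+20)}
def look(tag,col,zlo,zhi,cam='side',crop=None):
    p,d=save(cam,tag); W=world(cam,d)
    M=COL[col](p.astype(int))&(np.hypot(W[...,0]-.65,W[...,1]-.137)<.13)
    print(cam,col,ext(W[M],zlo,zhi),rect(W[M&(W[...,2]>zlo)&(W[...,2]<zhi)]))
    M2=COL['pink'](p.astype(int))&(W[...,2]>.005)&(W[...,2]<.03)&(np.hypot(W[...,0]-.65,W[...,1]-.137)<.13)
    if M2.sum()>20: print(' pink',ext(W[M2],.012,.03))
    if crop: 
        u0,u1,v0,v1=crop; cv2.imwrite('pics/c_%s.png'%tag,cv2.resize(p[v0:v1,u0:u1],None,fx=5,fy=5,interpolation=cv2.INTER_CUBIC)[...,::-1])
E
python3 - <<'E'
from meas import *
look('s4','red',.02,.075,crop=(220,340,110,220)); look('s5','red',.052,.07); look('t4','red',.04,.075,'top')
o=get_obs();print(o['tool_pos'],o['tool_pos'][:2]@D,o['tool_pos'][:2]@N,o['ee_rot'],o['wrist_force'])
E
```

```text
side red ('along', array([475., 604.]), 'across', array([391.5, 452.6]), 956) (array([671.1, 125.7]), array([131.2,  71.4]), -26.9)
 pink ('along', array([581.8, 602.2]), 'across', array([384.8, 403.2]), 37)
side red ('along', array([474.4, 603.8]), 'across', array([393.9, 450.6]), 453) (array([672.8, 128.2]), array([130.8,  62.5]), -27.3)
 pink ('along', array([582.2, 601.9]), 'across', array([385.5, 401. ]), 38)
top red ('along', array([472.7, 482.7]), 'across', array([419.3, 444.3]), 27) (array([657.1, 121.4]), array([126.8,  27.6]), -50.9)
[0.67194528 0.12822424 0.01807217] 0.5382921645753134 0.4221296756467219 [3.14059806e+00 1.39837333e-03 2.66474080e+00] [-0.56669327 -0.17590568 -4.03761888]
```

View pics/c_s4.png

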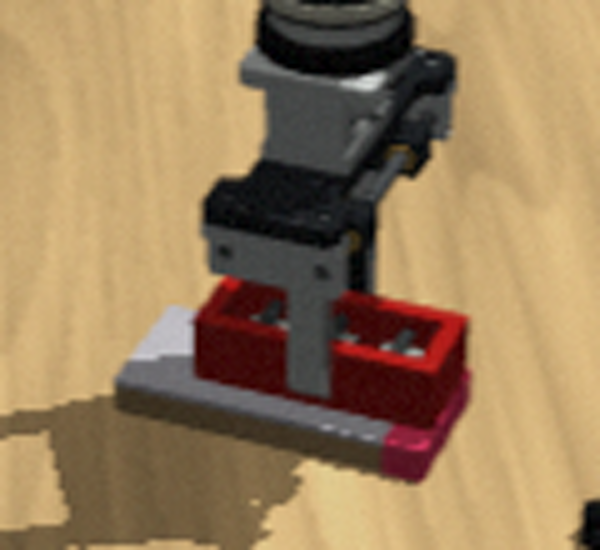

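The red tray's end is flush with the pink end or about 1 mm past it, and it is centred across. I'll shift it back 1 mm, lower it and release.

Call:
move_arm --steps '[0, 0, 0, -0.0009, 0.0005, -0.002, 0.5, 0, 0, 0, -0.0009, 0.0005, -0.004, 0.5, 0, 0, 0, -0.0009, 0.0005, -0.0055, 0.5, 0, 0, 0, -0.0009, 0.0005, -0.0055, 0.5, 0, 0, 0, -0.0009, 0.0005, -0.0055, 0.5]'

```text
time: 7.6
tool_pos: [0.6705, 0.1288, 0.0123]
ee_rot: [3.141, 0.0, 2.665]
wrist_force: [-2.3, 0.4, -0.1]
width: 0.0536
finger_force: 30.0
```

Call:
move_arm --steps '[0, 0, 0, 0, 0, 0, 1, 0, 0, 0, 0, 0, 0, 1, 0, 0, 0, 0, 0, 0, 1, 0, 0, 0, 0, 0, 0, 1, 0, 0, 0, 0, 0, 0, 1, 0, 0, 0, 0, 0, 0.02, 1, 0, 0, 0, 0, 0, 0.05, 1, 0, 0, 0, 0, 0, 0.09, 1, 0, 0, 0, 0, 0, 0.12, 1, 0, 0, 0, 0, 0, 0.12, 1]'

```text
time: 8.6
tool_pos: [0.6738, 0.1291, 0.1389]
ee_rot: [3.135, 0.01, 2.665]
wrist_force: [0.3, -0.3, 0.6]
width: 0.0938
finger_force: 0.0
```

Call:
move_arm --steps '[0, 0, -1.164, -0.2386, -0.1269, 0, 1, 0, 0, -1.164, -0.2386, -0.1269, 0, 1, 0, 0, -1.164, -0.2386, -0.1269, 0, 1, 0, 0, -1.164, -0.2386, -0.1269, 0, 1, 0, 0, -1.164, -0.2386, -0.1269, 0, 1, 0, 0, -1.164, -0.2386, -0.1269, 0, 1, 0, 0, -1.164, -0.2386, -0.1269, 0, 1, 0, 0, -1.164, -0.2386, -0.1269, 0, 1, 0, 0, -1.164, -0.2386, -0.1269, -0.03, 1, 0, 0, -1.164, -0.2386, -0.1269, -0.06, 1, 0, 0, -1.164, -0.2386, -0.1269, -0.08, 1, 0, 0, -1.164, -0.2386, -0.1269, -0.08, 1]'

```text
time: 9.8
tool_pos: [0.4281, 0.0023, 0.0472]
ee_rot: [-3.133, -0.0, 1.501]
wrist_force: [-0.3, 0.6, -0.5]
width: 0.0944
finger_force: 0.0
```

Run:
```python
from meas import *
look('s6','red',.047,.07,crop=(130,340,110,260)); look('t6','red',.047,.07,'top')
z=np.load('pics/t6.npz');W=world('top',z['d']);M=np.hypot(W[...,0]-.65,W[...,1]-.137)<.1
print('plinth top',ext(W[M],.013,.03))
z=np.load('pics/s6.npz');W=world('side',z['d']);M=np.hypot(W[...,0]-.65,W[...,1]-.137)<.1
print('plinth side',ext(W[M],.013,.03))
print(get_obs()['tool_pos'],get_obs()['ee_rot'])
```

```text
side red ('along', array([473.2, 602.5]), 'across', array([392.6, 450.7]), 575) (array([671.3, 128.8]), array([131.3,  62.3]), -27.9)
 pink ('along', array([581.7, 603. ]), 'across', array([386.4, 408.9]), 23)Traceback (most recent call last):
  File "<stdin>", line 2, in <module>
  File "meas.py", line 32, in look
    print(cam,col,ext(W[M],zlo,zhi),rect(W[M&(W[...,2]>zlo)&(W[...,2]<zhi)]))
                  ~~~^^^^^^^^^^^^^^
  File "meas.py", line 23, in ext
    return 'along',e(a,n),'across',e(n,a),len(P)
                   ~^^^^^
  File "meas.py", line 22, in e
    return np.round([np.percentile([x[0] for x in r],35),np.percentile([x[1] for x in r],65)],1)
                     ~~~~~~~~~~~~~^^^^^^^^^^^^^^^^^^^^^^
    return _quantile_unchecked(
        a, q, axis, out, overwrite_input, method, keepdims, weights)
    return _ureduce(a,
                    func=_quantile_ureduce_func,
    ...<5 lines>...
                    overwrite_input=overwrite_input,
                    method=method)
    r = func(a, **kwargs)
    result = _quantile(arr,
                       quantiles=q,
    ...<2 lines>...
                       out=out,
                       weights=wgt)
    slices_having_nans = np.isnan(arr[-1, ...])
                                  ~~~^^^^^^^^^
IndexError: index -1 is out of bounds for axis 0 with size 0
```

View pics/c_s6.png

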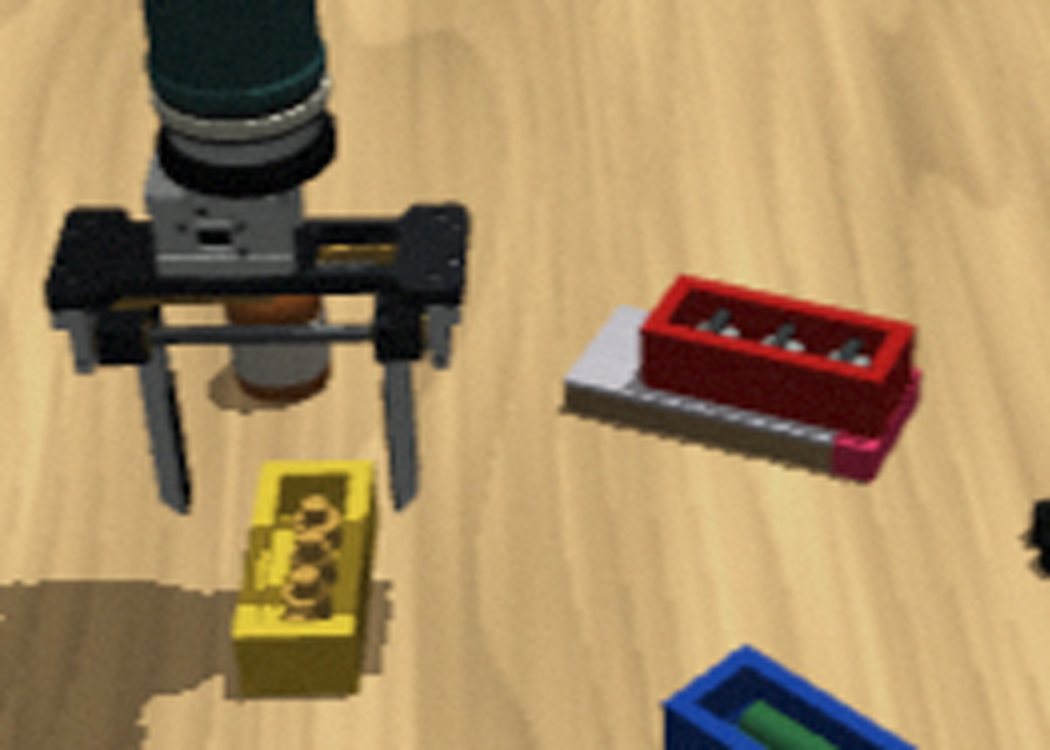

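The red tray sits squarely on the plinth with its end flush at the pink end. The fingers straddle the yellow tray's sides, so I'm going down to grip it.

Call:
move_arm --steps '[0, 0, 0, 0, 0, -0.025, 1, 0, 0, 0, 0, 0, -0.045, 1, 0, 0, 0, 0, 0, -0.0595, 1, 0, 0, 0, 0, 0, -0.0595, 1, 0, 0, 0, 0, 0, -0.0595, 0.5, 0, 0, 0, 0, 0, -0.0595, 0.5, 0, 0, 0, 0, 0, -0.0595, 0.5, 0, 0, 0, 0, 0, -0.0595, 0.5, 0, 0, 0, 0, 0, -0.0595, 0.5, 0, 0, 0, 0, 0, -0.0595, 0.5, 0, 0, 0, 0, 0, -0.0595, 0.5]'

```text
time: 11.0
tool_pos: [0.4317, 0.0018, -0.0076]
ee_rot: [-3.141, 0.0, 1.501]
wrist_force: [-1.9, 0.3, 3.8]
width: 0.0537
finger_force: 30.0
```

Call:
move_arm --steps '[0, 0, 0, 0, 0, 0.01, 0.5, 0, 0, 0, 0, 0, 0.035, 0.5, 0, 0, 0, 0, 0, 0.065, 0.5, 0, 0, 0.06, 0.01, 0.007, 0.088, 0.5, 0, 0, 0.18, 0.03, 0.022, 0.088, 0.5, 0, 0, 0.3, 0.052, 0.037, 0.088, 0.5, 0, 0, 0.42, 0.073, 0.052, 0.088, 0.5, 0, 0, 0.54, 0.094, 0.067, 0.088, 0.5, 0, 0, 0.66, 0.115, 0.082, 0.088, 0.5, 0, 0, 0.78, 0.136, 0.097, 0.088, 0.5, 0, 0, 0.9, 0.157, 0.112, 0.088, 0.5, 0, 0, 1.0, 0.175, 0.125, 0.088, 0.5]'

```text
time: 12.2
tool_pos: [0.6073, 0.1276, 0.0791]
ee_rot: [-3.141, -0.001, 2.505]
wrist_force: [0.8, -0.3, -3.2]
width: 0.0536
finger_force: 30.0
```

Call:
move_arm --steps '[0, 0, 0.09, 0.016, 0.011, 0, 0.5, 0, 0, 0.15, 0.0268, 0.0192, 0, 0.5, 0, 0, 0.164, 0.0288, 0.0202, 0, 0.5, 0, 0, 0.164, 0.0288, 0.0202, 0, 0.5, 0, 0, 0.164, 0.0288, 0.0202, -0.01, 0.5, 0, 0, 0.164, 0.0288, 0.0202, -0.02, 0.5, 0, 0, 0.164, 0.0288, 0.0202, -0.025, 0.5, 0, 0, 0.164, 0.0288, 0.0202, -0.025, 0.5, 0, 0, 0.164, 0.0288, 0.0202, -0.025, 0.5]'

```text
time: 13.1
tool_pos: [0.6354, 0.1468, 0.0548]
ee_rot: [-3.141, -0.0, 2.664]
wrist_force: [-0.2, -1.0, -3.1]
width: 0.0538
finger_force: 30.0
```

Run:
```python
from meas import *
for i in (7,8): look('s%d'%i,'yellow',.085,.11,crop=(220,340,110,220))
z=np.load('pics/s8.npz');W=world('side',z['d']);M=COL['red'](z['p'].astype(int))&(np.hypot(W[...,0]-.65,W[...,1]-.137)<.13)
print('red',ext(W[M],.035,.07))
M=COL['yellow'](z['p'].astype(int))&(np.hypot(W[...,0]-.65,W[...,1]-.137)<.13)
print('yel full',ext(W[M],.06,.12),np.percentile(W[M][:,2],[2,98]))
o=get_obs();print(o['tool_pos'],o['tool_pos'][:2]@D,o['tool_pos'][:2]@N,o['ee_rot'],o['wrist_force'])
```

```text
side yellow ('along', array([433. , 563.5]), 'across', array([392.6, 450.5]), 626) (array([635.9, 146.2]), array([133.1,  62.6]), -27.6)
side yellow ('along', array([434.2, 564.1]), 'across', array([393.4, 451.7]), 641) (array([637.1, 147.9]), array([133. ,  65.5]), -28.6)
red ('along', array([514.9, 602.4]), 'across', array([392.6, 448.1]), 627)
yel full ('along', array([433.8, 564.2]), 'across', array([392.7, 452.5]), 1015) [0.06687987 0.18228602]
[0.63596112 0.14701265 0.05567196] 0.49769872465855164 0.4223212642624933 [3.14093070e+00 8.07338801e-04 2.66466423e+00] [ 0.1161846   0.24638403 -2.82903268]
```

View pics/c_s8.png

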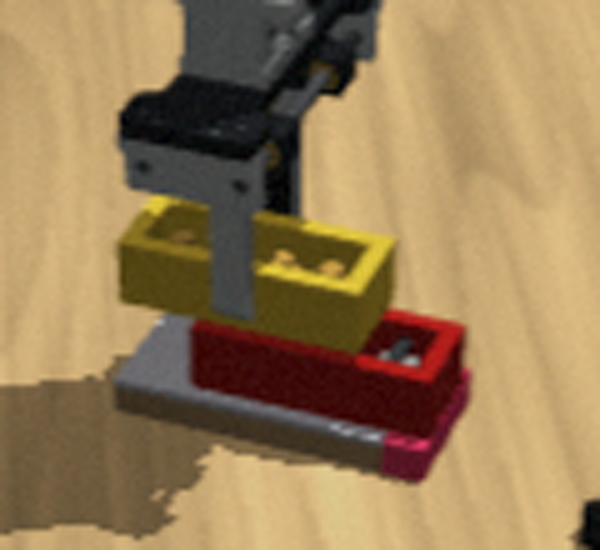

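The yellow tray hovers over red at the plain end, about 1 mm short. I'll shift it 1 mm, lower it and release.

Call:
move_arm --steps '[0, 0, 0, -0.0011, 0.0005, -0.002, 0.5, 0, 0, 0, -0.0011, 0.0005, -0.004, 0.5, 0, 0, 0, -0.0011, 0.0005, -0.006, 0.5, 0, 0, 0, -0.0011, 0.0005, -0.0075, 0.5, 0, 0, 0, -0.0011, 0.0005, -0.0075, 0.5, 0, 0, 0, -0.0011, 0.0005, -0.0075, 0.5]'

```text
time: 13.8
tool_pos: [0.6347, 0.1476, 0.0485]
ee_rot: [3.141, 0.001, 2.665]
wrist_force: [-1.9, 0.5, 3.1]
width: 0.0539
finger_force: 30.0
```

Call:
move_arm --steps '[0, 0, 0, 0, 0, 0, 1, 0, 0, 0, 0, 0, 0, 1, 0, 0, 0, 0, 0, 0, 1, 0, 0, 0, 0, 0, 0, 1, 0, 0, 0, 0, 0, 0, 1, 0, 0, 0, 0, 0, 0.02, 1, 0, 0, 0, 0, 0, 0.05, 1, 0, 0, 0, 0, 0, 0.08, 1, 0, 0, 0, 0, 0, 0.1, 1, 0, 0, 0, 0, 0, 0.1, 1]'

```text
time: 14.8
tool_pos: [0.6368, 0.1479, 0.1522]
ee_rot: [3.137, 0.007, 2.665]
wrist_force: [-0.3, -0.1, 0.0]
width: 0.0937
finger_force: 0.0
```

Call:
move_arm --steps '[0, 0, -1.262, -0.0864, -0.5037, 0, 1, 0, 0, -1.262, -0.0864, -0.5037, 0, 1, 0, 0, -1.262, -0.0864, -0.5037, 0, 1, 0, 0, -1.262, -0.0864, -0.5037, 0, 1, 0, 0, -1.262, -0.0864, -0.5037, 0, 1, 0, 0, -1.262, -0.0864, -0.5037, 0, 1, 0, 0, -1.262, -0.0864, -0.5037, 0, 1, 0, 0, -1.262, -0.0864, -0.5037, 0, 1, 0, 0, -1.262, -0.0864, -0.5037, 0, 1, 0, 0, -1.262, -0.0864, -0.5037, 0, 1, 0, 0, -1.262, -0.0864, -0.5037, 0, 1, 0, 0, -1.262, -0.0864, -0.5037, 0, 1]'

```text
time: 16.0
tool_pos: [0.5468, -0.3576, 0.1452]
ee_rot: [-3.139, -0.002, 1.399]
wrist_force: [-0.4, 0.1, 0.0]
width: 0.094
finger_force: 0.0
```

Call:
move_arm --steps '[0, 0, 0, 0, 0, -0.04, 1, 0, 0, 0, 0, 0, -0.07, 1, 0, 0, 0, 0, 0, -0.095, 1, 0, 0, 0, 0, 0, -0.095, 1, 0, 0, 0, 0, 0, -0.095, 1]'

```text
time: 16.5
tool_pos: [0.5485, -0.3543, 0.0523]
ee_rot: [-3.141, -0.001, 1.405]
wrist_force: [0.8, 0.0, 0.5]
width: 0.0939
finger_force: 0.0
```

Run:
```python
from meas import *
look('s9','yellow',.07,.11); q=np.load('pics/s9.npz')['p']
z=np.load('pics/s9.npz');W=world('side',z['d']);M=COL['red'](z['p'].astype(int))&(np.hypot(W[...,0]-.65,W[...,1]-.137)<.13)
print('red',ext(W[M],.035,.07))
M=(np.hypot(W[...,0]-.65,W[...,1]-.137)<.11); print('plinth',ext(W[M],.012,.028))
cv2.imwrite('pics/c9.png',np.hstack([cv2.resize(q[110:220,220:340],(400,366)),cv2.resize(q[250:390,180:333],(400,366))])[...,::-1])
o=get_obs();print(o['tool_pos'],o['ee_rot'])
```

```text
side yellow ('along', array([527.9, 562.6]), 'across', array([392.3, 451.8]), 315) (array([671.4, 129.4]), array([61. , 55.4]), 58.4)
 pink ('along', array([582.1, 602.4]), 'across', array([385.1, 396.5]), 40)
red ('along', array([555.2, 602.6]), 'across', array([393.1, 448.7]), 494)
plinth ('along', array([502., 603.]), 'across', array([384.4, 400.5]), 331)
[ 0.54928534 -0.35524369  0.05398259] [3.13985650e+00 4.68265610e-04 1.40451082e+00]
```

View pics/c9.png

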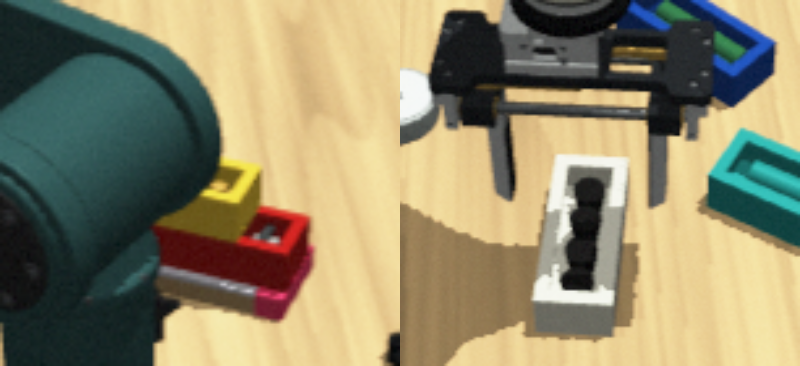

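Yellow is on red, with its far end at 562.6, so the near end is flush with the plain end. The fingers straddle the white tray clear of everything, so I'm going down to grip it.

Call:
move_arm --steps '[0, 0, 0, 0, 0, -0.025, 1, 0, 0, 0, 0, 0, -0.045, 1, 0, 0, 0, 0, 0, -0.0605, 1, 0, 0, 0, 0, 0, -0.0605, 1, 0, 0, 0, 0, 0, -0.0605, 0.5, 0, 0, 0, 0, 0, -0.0605, 0.5, 0, 0, 0, 0, 0, -0.0605, 0.5, 0, 0, 0, 0, 0, -0.0605, 0.5, 0, 0, 0, 0, 0, -0.0605, 0.5, 0, 0, 0, 0, 0, -0.0605, 0.5, 0, 0, 0, 0, 0, -0.0605, 0.5]'

```text
time: 17.65
tool_pos: [0.5481, -0.3563, -0.0075]
ee_rot: [3.142, 0.0, 1.403]
wrist_force: [-0.5, 0.1, 2.6]
width: 0.0537
finger_force: 30.0
```

Call:
move_arm --steps '[0, 0, 0, 0, 0, 0.01, 0.5, 0, 0, 0, 0, 0, 0.035, 0.5, 0, 0, 0, 0, 0, 0.065, 0.5, 0, 0, 0, 0, 0, 0.095, 0.5, 0, 0, 0.04, 0.003, 0.012, 0.12, 0.5, 0, 0, 0.12, 0.01, 0.04, 0.12, 0.5, 0, 0, 0.2, 0.018, 0.07, 0.12, 0.5, 0, 0, 0.29, 0.026, 0.102, 0.12, 0.5, 0, 0, 0.38, 0.035, 0.137, 0.12, 0.5, 0, 0, 0.48, 0.045, 0.175, 0.12, 0.5, 0, 0, 0.58, 0.054, 0.213, 0.12, 0.5, 0, 0, 0.68, 0.063, 0.25, 0.12, 0.5]'

```text
time: 18.85
tool_pos: [0.6109, -0.1044, 0.1117]
ee_rot: [-3.141, -0.001, 2.087]
wrist_force: [-0.2, 0.2, -2.8]
width: 0.0542
finger_force: 30.0
```

Call:
move_arm --steps '[0, 0, 0.1, 0.01, 0.04, 0, 0.5, 0, 0, 0.2, 0.02, 0.08, 0, 0.5, 0, 0, 0.3, 0.031, 0.12, 0, 0.5, 0, 0, 0.4, 0.041, 0.16, 0, 0.5, 0, 0, 0.49, 0.05, 0.195, 0, 0.5, 0, 0, 0.55, 0.056, 0.22, 0, 0.5, 0, 0, 0.582, 0.0593, 0.2349, 0, 0.5, 0, 0, 0.582, 0.0593, 0.2349, 0, 0.5, 0, 0, 0.582, 0.0593, 0.2349, -0.01, 0.5, 0, 0, 0.582, 0.0593, 0.2349, -0.02, 0.5, 0, 0, 0.582, 0.0593, 0.2349, -0.02, 0.5, 0, 0, 0.582, 0.0593, 0.2349, -0.02, 0.5]'

```text
time: 20.05
tool_pos: [0.6698, 0.1274, 0.091]
ee_rot: [-3.14, -0.002, 2.663]
wrist_force: [-0.1, 0.7, -3.0]
width: 0.0538
finger_force: 30.0
```

Run:
```python
from meas import *
for i in (10,11): look('s%d'%i,'white',.12,.15,crop=(220,340,110,220))
z=np.load('pics/s11.npz');i=z['p'].astype(int);W=world('side',z['d']);B=(np.hypot(W[...,0]-.65,W[...,1]-.137)<.13)
for c,lo,hi in(('red',.035,.07),('yellow',.065,.11)): print(c,ext(W[COL[c](i)&B],lo,hi))
M=(np.ptp(i,-1)<30)&(i.min(-1)>70)&B; print('white grey',ext(W[M],.1,.15))
o=get_obs();print(o['tool_pos'],o['tool_pos'][:2]@D,o['tool_pos'][:2]@N,o['ee_rot'],o['wrist_force'])
```

```text
side white ('along', array([472.9, 601.6]), 'across', array([394.5, 448.7]), 229) (array([671.1, 128.1]), array([130.5,  60.7]), -27.6)
 pink ('along', array([581.8, 601.3]), 'across', array([386.6, 426.9]), 21)
side white ('along', array([473.7, 602.7]), 'across', array([394.6, 448.8]), 226) (array([671.8, 128.8]), array([131.1,  60. ]), -28.3)
red ('along', array([553.3, 602.2]), 'across', array([393.1, 447.6]), 558)
yellow ('along', array([432.1, 562.1]), 'across', array([393.1, 409.5]), 705)
white grey ('along', array([473.6, 604. ]), 'across', array([390.2, 450.3]), 921)
[0.67059523 0.12793939 0.09234261] 0.5372231364568607 0.4212573532073908 [3.14140399e+00 3.16868302e-04 2.66362872e+00] [-0.05297058  0.62629001 -2.99774858]
```

View pics/c_s11.png

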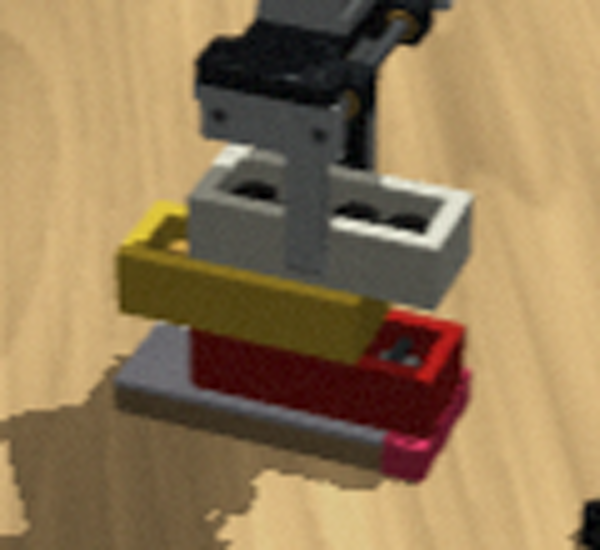

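White hovers above the pink end, lined up to within about 1 mm. I'll lower it and release.

Call:
move_arm --steps '[0, 0, 0, 0, 0.0006, -0.002, 0.5, 0, 0, 0, 0, 0.0006, -0.004, 0.5, 0, 0, 0, 0, 0.0006, -0.006, 0.5, 0, 0, 0, 0, 0.0006, -0.0085, 0.5, 0, 0, 0, 0, 0.0006, -0.0085, 0.5, 0, 0, 0, 0, 0.0006, -0.0085, 0.5]'

```text
time: 20.75
tool_pos: [0.6707, 0.1294, 0.0845]
ee_rot: [3.141, 0.001, 2.665]
wrist_force: [-1.2, -0.5, 2.6]
width: 0.054
finger_force: 30.0
```

Call:
move_arm --steps '[0, 0, 0, 0, 0, 0, 1, 0, 0, 0, 0, 0, 0, 1, 0, 0, 0, 0, 0, 0, 1, 0, 0, 0, 0, 0, 0, 1, 0, 0, 0, 0, 0, 0, 1, 0, 0, 0, 0, 0, 0.02, 1, 0, 0, 0, 0, 0, 0.05, 1, 0, 0, 0, 0, 0, 0.08, 1, 0, 0, 0, 0, 0, 0.09, 1, 0, 0, 0, 0, 0, 0.09, 1]'

```text
time: 21.75
tool_pos: [0.6716, 0.1295, 0.176]
ee_rot: [3.139, 0.004, 2.665]
wrist_force: [0.7, -0.1, -0.0]
width: 0.0939
finger_force: 0.0
```

Call:
move_arm --steps '[0, 0, -0.379, -0.0183, -0.285, 0, 1, 0, 0, -0.379, -0.0183, -0.285, 0, 1, 0, 0, -0.379, -0.0183, -0.285, 0, 1, 0, 0, -0.379, -0.0183, -0.285, 0, 1, 0, 0, -0.379, -0.0183, -0.285, 0, 1, 0, 0, -0.379, -0.0183, -0.285, 0, 1, 0, 0, -0.379, -0.0183, -0.285, 0, 1, 0, 0, -0.379, -0.0183, -0.285, -0.04, 1, 0, 0, -0.379, -0.0183, -0.285, -0.08, 1, 0, 0, -0.379, -0.0183, -0.285, -0.12, 1, 0, 0, -0.379, -0.0183, -0.285, -0.12, 1, 0, 0, -0.379, -0.0183, -0.285, -0.12, 1]'

```text
time: 22.95
tool_pos: [0.6511, -0.1545, 0.0519]
ee_rot: [-3.14, -0.004, 2.287]
wrist_force: [-0.3, -0.7, 0.0]
width: 0.094
finger_force: 0.0
```

Run:
```python
from meas import *
q,d=save('side','s12');i=q.astype(int);W=world('side',d);B=(np.hypot(W[...,0]-.65,W[...,1]-.137)<.13)
for c,lo,hi in(('red',.035,.07),('yellow',.065,.11)): print(c,ext(W[COL[c](i)&B],lo,hi))
M=(np.ptp(i,-1)<30)&(i.min(-1)>70)&B; print('white',ext(W[M],.1,.14))
cv2.imwrite('pics/c12.png',cv2.resize(q[80:310,210:420],(548,600))[...,::-1])
o=get_obs();print(o['tool_pos'],o['ee_rot'])
```

```text
red ('along', array([472.1, 502. ]), 'across', array([392.6, 400.5]), 73)
yellow ('along', array([432.1, 460.6]), 'across', array([393.5, 420. ]), 401)
white ('along', array([473.4, 500.7]), 'across', array([393. , 449.1]), 301)
[ 0.65282259 -0.15519646  0.05461279] [3.14077776e+00 8.27892658e-04 2.28650279e+00]
```

View pics/c12.png

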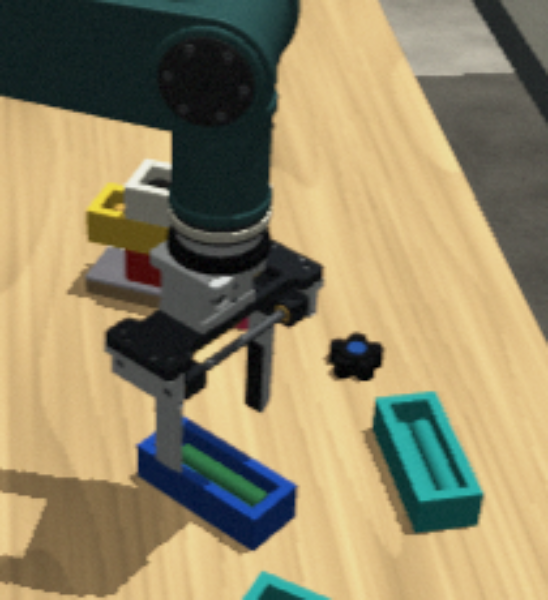

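The stack stands aligned. The gripper is above blue with tips at about z = 70 mm, so the overlap in the picture is only perspective. I'm going down to grip it.

Call:
move_arm --steps '[0, 0, 0, 0, 0, -0.015, 1, 0, 0, 0, 0, 0, -0.03, 1, 0, 0, 0, 0, 0, -0.045, 1, 0, 0, 0, 0, 0, -0.0615, 1, 0, 0, 0, 0, 0, -0.0615, 1, 0, 0, 0, 0, 0, -0.0615, 0.5, 0, 0, 0, 0, 0, -0.0615, 0.5, 0, 0, 0, 0, 0, -0.0615, 0.5, 0, 0, 0, 0, 0, -0.0615, 0.5, 0, 0, 0, 0, 0, -0.0615, 0.5, 0, 0, 0, 0, 0, -0.0615, 0.5, 0, 0, 0, 0, 0, -0.0615, 0.5]'

```text
time: 24.2
tool_pos: [0.6525, -0.1557, -0.0073]
ee_rot: [3.141, 0.001, 2.286]
wrist_force: [-0.1, 0.7, 2.1]
width: 0.0537
finger_force: 30.0
```

Call:
move_arm --steps '[0, 0, 0, 0, 0, 0.01, 0.5, 0, 0, 0, 0, 0, 0.03, 0.5, 0, 0, 0, 0, 0, 0.06, 0.5, 0, 0, 0, 0, 0, 0.09, 0.5, 0, 0, 0, 0, 0, 0.12, 0.5, 0, 0, 0, 0, 0, 0.145, 0.5, 0, 0, 0.02, -0.001, 0.016, 0.16, 0.5, 0, 0, 0.05, -0.002, 0.04, 0.16, 0.5, 0, 0, 0.09, -0.004, 0.07, 0.16, 0.5, 0, 0, 0.13, -0.006, 0.1, 0.16, 0.5, 0, 0, 0.17, -0.008, 0.135, 0.16, 0.5, 0, 0, 0.21, -0.01, 0.17, 0.16, 0.5]'

```text
time: 25.4
tool_pos: [0.6409, 0.0168, 0.1511]
ee_rot: [-3.141, -0.002, 2.499]
wrist_force: [0.0, 0.4, -1.3]
width: 0.0538
finger_force: 30.0
```

Call:
move_arm --steps '[0, 0, 0.045, -0.002, 0.035, 0, 0.5, 0, 0, 0.09, -0.004, 0.07, 0, 0.5, 0, 0, 0.13, -0.006, 0.1, 0, 0.5, 0, 0, 0.155, -0.007, 0.122, 0, 0.5, 0, 0, 0.169, -0.0076, 0.1332, 0, 0.5, 0, 0, 0.169, -0.0076, 0.1332, 0, 0.5, 0, 0, 0.169, -0.0076, 0.1332, 0, 0.5, 0, 0, 0.169, -0.0076, 0.1332, -0.01, 0.5, 0, 0, 0.169, -0.0076, 0.1332, -0.02, 0.5, 0, 0, 0.169, -0.0076, 0.1332, -0.024, 0.5, 0, 0, 0.169, -0.0076, 0.1332, -0.024, 0.5, 0, 0, 0.169, -0.0076, 0.1332, -0.024, 0.5]'

```text
time: 26.6
tool_pos: [0.6345, 0.1471, 0.1278]
ee_rot: [-3.141, -0.0, 2.664]
wrist_force: [-0.1, 0.6, -1.7]
width: 0.0538
finger_force: 30.0
```

Run:
```python
from meas import *
for i in (13,14): look('s%d'%i,'blue',.13,.19,crop=(220,340,90,210))
z=np.load('pics/s14.npz');i=z['p'].astype(int);W=world('side',z['d']);B=(np.hypot(W[...,0]-.65,W[...,1]-.137)<.13)
for c,lo,hi in(('red',.035,.07),('yellow',.065,.11)): print(c,ext(W[COL[c](i)&B],lo,hi))
M=(np.ptp(i,-1)<30)&(i.min(-1)>70)&B; print('white',ext(W[M],.1,.14))
o=get_obs();print(o['tool_pos'],o['tool_pos'][:2]@D,o['tool_pos'][:2]@N,o['ee_rot'],o['wrist_force'])
```

```text
side blue ('along', array([434. , 563.6]), 'across', array([392.4, 451.4]), 895) (array([636.1, 146.5]), array([131.6,  63.5]), -27.1)
side blue ('along', array([434.3, 563.6]), 'across', array([392.4, 451.2]), 906) (array([636.2, 146.4]), array([131.3,  61.7]), -27.0)
red ('along', array([519.7, 602.6]), 'across', array([392.8, 448.6]), 554)
yellow ('along', array([431.7, 561.9]), 'across', array([392.7, 407.2]), 608)
white ('along', array([523.9, 603.4]), 'across', array([393.1, 446.4]), 703)
[0.63488003 0.14742476 0.12859998] 0.49654903354832897 0.42219162266700555 [3.14098842e+00 7.26954167e-04 2.66460200e+00] [-0.45751196  0.04498576 -1.91337023]
```

View pics/c_s14.png

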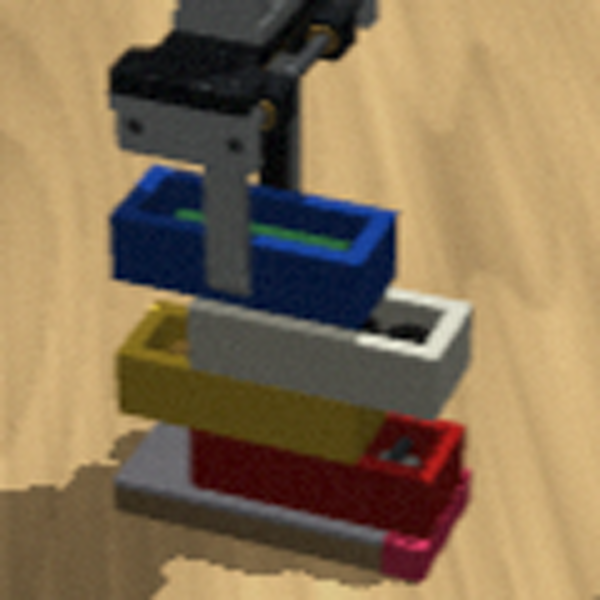

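Blue hovers about 1.5 mm short of the plain end. I'll correct that, lower it and release.

Call:
move_arm --steps '[0, 0, 0, -0.0013, 0.0007, -0.002, 0.5, 0, 0, 0, -0.0013, 0.0007, -0.004, 0.5, 0, 0, 0, -0.0013, 0.0007, -0.006, 0.5, 0, 0, 0, -0.0013, 0.0007, -0.0085, 0.5, 0, 0, 0, -0.0013, 0.0007, -0.0085, 0.5, 0, 0, 0, -0.0013, 0.0007, -0.0085, 0.5]'

```text
time: 27.3
tool_pos: [0.6334, 0.1484, 0.1206]
ee_rot: [3.141, 0.001, 2.665]
wrist_force: [-2.1, 0.8, 2.0]
width: 0.0541
finger_force: 30.0
```

Contact shows in the wrist force, so I'll release, go up, and move clear of the view.

Call:
move_arm --steps '[0, 0, 0, 0, 0, 0, 1, 0, 0, 0, 0, 0, 0, 1, 0, 0, 0, 0, 0, 0, 1, 0, 0, 0, 0, 0, 0, 1, 0, 0, 0, 0, 0, 0, 1, 0, 0, 0, 0, 0, 0.02, 1, 0, 0, 0, 0, 0, 0.05, 1, 0, 0, 0, 0, 0, 0.08, 1, 0, 0, 0, 0, 0, 0.08, 1, 0, 0, 0, 0, 0, 0.08, 1]'

```text
time: 28.3
tool_pos: [0.6337, 0.1483, 0.2003]
ee_rot: [3.14, 0.002, 2.665]
wrist_force: [-0.4, 0.0, -0.3]
width: 0.0939
finger_force: 0.0
```

Call:
move_arm --steps '[0, 0, 0, -0.04, 0.04, 0, 1, 0, 0, 0, -0.08, 0.08, 0, 1, 0, 0, 0, -0.12, 0.12, 0, 1, 0, 0, 0, -0.16, 0.16, 0, 1, 0, 0, 0, -0.2, 0.2, 0, 1, 0, 0, 0, -0.24, 0.24, 0, 1, 0, 0, 0, -0.26, 0.26, 0, 1, 0, 0, 0, -0.26, 0.26, 0, 1, 0, 0, 0, -0.26, 0.26, 0, 1]'

```text
time: 29.2
tool_pos: [0.3705, 0.4093, 0.1974]
ee_rot: [-3.138, -0.002, 2.67]
wrist_force: [0.5, -0.2, -0.4]
width: 0.0938
finger_force: 0.0
```

Run:
```python
from meas import *
look('s15','blue',.12,.19)
z=np.load('pics/s15.npz');q=z['p'];i=q.astype(int);W=world('side',z['d']);B=(np.hypot(W[...,0]-.65,W[...,1]-.137)<.13)
for c,lo,hi in(('red',.035,.07),('yellow',.065,.11)): print(c,ext(W[COL[c](i)&B],lo,hi))
M=(np.ptp(i,-1)<30)&(i.min(-1)>70)&B; print('white',ext(W[M],.1,.14)); print('plinth',ext(W[B],.013,.027))
p,d=save('top','t15'); W=world('top',d)
print('blue top',rect(W[COL['blue'](p.astype(int))&(W[...,2]>.15)]))
cv2.imwrite('pics/c15.png',np.hstack([cv2.resize(q[70:230,160:360],(480,384)),cv2.resize(p[130:310,170:310],(300,384))])[...,::-1])
```

```text
side blue ('along', array([432.6, 562. ]), 'across', array([392.7, 450.4]), 846) (array([634.9, 147.4]), array([132.2,  63.1]), -28.2)
red ('along', array([555.2, 602.6]), 'across', array([393.3, 446.5]), 545)
yellow ('along', array([432.7, 563. ]), 'across', array([393., 406.]), 608)
white ('along', array([560. , 603.2]), 'across', array([394.2, 448.7]), 293)
plinth ('along', array([432. , 603.2]), 'across', array([383.9, 402.3]), 546)
blue top (array([0., 0.]), array([0., 0.]), 0.0)
```

View pics/c15.png

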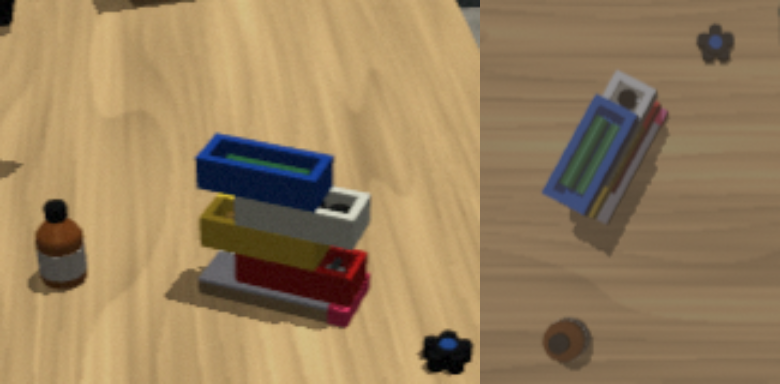

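The stack stands straight with all ends within about 1 mm, the bystanders haven't moved, and the arm is clear. I'm handing the job in.

```bash
python3 -c "
from bench import *
print(close_job())"
```

```text
the job is handed in; nothing more can be done
None
```

I stacked the trays red, yellow, white, blue on the plinth, with ends within about 1 mm of flush at alternating ends, let go of each one, left the bottle, gauge and knob untouched, and handed the job in at about 30 s.

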